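Chuck a specimen pin and show its end to the inspection camera

TASK

While the hand chuck still sits in its stand, turn its knurled sleeve clockwise (seen from above) until the jaws clamp the steel specimen pin firmly. Then lift chuck and pin together out of the stand and finish holding the chuck still in the air, with the pin's free lower end at the inspection camera's focus point, 80 mm straight in front of the lens, and the pin pointing straight down the lens axis. Do not let go at the end, do not touch the pin with the fingers or knock the camera, and leave the other things on the bench where they are.

Things in the scene. Friction and masses are not known exactly. Their poses are not given: they have to be found in the camera images.
- chuck: Loose steel hand chuck, 0.3 kg, upright in the stand. Origin: centre of the underside of its dark square flange (52 x 52 mm, z 0 to 12 mm); z is its axis, up. Above: the round knurled sleeve to grip, turn and lift by, diameter 44 mm, z 12 to 46 mm. Below: three jaws 7 mm wide, z -0.5 to -22.5 mm. In the stand the flange cannot turn (1 to 2 mm play); it lifts straight up and out.
- sleeve (a joint): Turn of the sleeve, rad: 0 fully open, grows clockwise seen from above (tightening), stop at 1.9; starts at 0 to 0.25. The three coupled jaws close 4 mm per rad, meet the pin at about 0.85, and 0.3 to 0.45 rad more squeezes it firmly. It turns stiffly (0.3 N m) and stays where left, so the jaws stay clamped. A dark line on top shows its turn.
- pin: Specimen pin: loose plain steel bar, diameter 12 mm, 62 mm long, 55 g. Origin: centre of its lower end face (the end to show); z runs up along the pin. It stands in the stand's socket under the chuck, its lower end 68 mm below the chuck's origin, its top 16 mm up between the jaws, not held by the chuck until they are closed.
- stand: Aluminium chuck stand, fixed: base 100 x 80 x 20 mm with a socket for the pin, 15 mm wide, 12 mm deep. Two cheeks at its +y and -y sides carry the flange at 76 mm height; their lips reach 84 mm, 4 mm below the sleeve, and span 62 mm (x) by 63 mm (y) over all. Origin: centre of the underside, z up. Open to its front and back (x).
- camera_head: Inspection camera's head, fixed: a black barrel, diameter 54 mm, 70 mm long, in a grey cradle on a base 100 x 80 mm; lens 97 mm above the bench, looking obliquely upwards, 30 degrees off vertical, leaning towards the robot. Origin: centre of the lens front; z is the lens axis, out of the lens; the barrel lies at z below 0.
- focus (a point): The camera's focus point, in the air on the lens axis 80 mm in front of the lens (same axes as the camera head). The pin's lower end belongs here, with the pin's z along the lens axis z.
- mount_a: Bystander: specimen mount, black disc 30 mm in diameter, 20 mm high, between stand and camera.
- mount_b: Bystander: specimen mount, grey disc 30 mm in diameter, 20 mm high.
- jar: Bystander: closed jar, 60 mm in diameter, 75 mm high.
- dish: Bystander: white shallow dish, 90 mm in diameter, 18 mm high.
- screwdriver: Bystander: screwdriver lying down, 160 mm long.
- tweezers: Bystander: steel tweezers lying down, 120 mm long.
- bottle: Bystander: closed white bottle, 56 mm in diameter, 130 mm high.

How it is judged (in metres and radians):
On the way:
1. the jaws clamp the pin while the chuck still sits in the stand (value of joint sleeve above 0.7 rad and contact force between chuck and pin above 6 N and z of chuck in the frame of stand below 0.082 m and horizontal distance between chuck and stand below 0.008 m), for 0.2 s.
At the end, for the whole second after the job is handed in: Gripper holds the chuck (over 3 N) still in the air, jaws clamp the pin (over 6 N), pin end within 15 mm of the focus and over 130 mm above the bench, pin within 0.2 rad of the lens axis, slower than 20 mm/s and 0.2 rad/s; fingers off the pin, nothing touching stand or camera (distance between pin and focus below 0.015 m and angle between the z axis of pin and the z axis of focus, either way round below 0.2 rad and height (world z) of pin above 0.13 m and contact force between chuck and pin above 6 N and contact force between the fingers and chuck above 3 N and contact force between the fingers and pin below 0.3 N and contact force between each of stand, camera_head and anything else below 0.3 N and linear speed of pin below 0.02 m/s and angular speed of pin below 0.2 rad/s); the arm keeps its last pose, push and grip.
It fails at once if the fingers grip or push the pin (contact force between the fingers and pin above 2 N).
It fails at once if the camera is knocked (contact force between camera_head and the arm above 5 N or contact force between camera_head and the fingers above 5 N or contact force between camera_head and chuck above 5 N or contact force between camera_head and pin above 5 N).
It fails at once if another thing on the bench is pushed more than 30 mm (distance of any of mount_a, mount_b, jar, dish, screwdriver, tweezers, bottle from where it was at the start of the episode above 0.03 m).
It also fails if it takes over 43 s, if anything falls off the work surface, if the arm or the gripper's body presses on something with over 40 N, if the wrist force passes 120 N, or if a joint passes its speed limit or range.

ROBOT

A 6-joint arm with a two-finger parallel gripper is mounted at the origin on the work surface. World frame = base frame: x ahead of the robot, y to its left, z up, the work surface at z = 0. Lengths are in m, angles in degrees, forces in N, time in s.
With the tool pointing down it reaches from about 0.35 to 0.875 m from the base axis. Payload 4.2 kg.
Tool frame: the origin (TCP) lies midway between the tips of the shut fingers; the grasp point (between the pads) lies 19 mm behind it; z points along the fingers, y is the line along which they close (so a half turn about z gives the same grasp; the last joint's range is limited). The gripper opens to 87 mm and grips with 3 to 60 N. Pads are 19 mm wide; open, the fingers measure 117 mm over their backs; the gripper's body (75 mm by 190 mm) begins 51 mm behind the grasp point.
Start: joints at [86.436, 22.042, 0.453, 0, -68.411, -14.817], TCP at [0.197, 0.593, 0.223] pointing down, gripper open.
Joint ranges: [-179.83, 179.83], [-69.29, 118.12], [-61.27, 80.66], [-181.25, 117.63], [-171.15, -9.14], [-177.46, 177.46]. Speed limits (degrees/s): [159.86, 159.86, 180, 180, 180, 180].

INTERFACE

Orientations are given as a 3x3 rotation matrix whose columns are the frame's x, y, z axes.
In Python, from station import sensors, eyes, workorder gives the robot as it stands.
- The arm moves only by the tool send_path, called as name([rows], argument=value, ...), one row to a line, values as JSON. Schema: {"type":"object","properties":{"deltas":{"type":"array","items":{"type":"array","items":{"type":"array","items":{"type":"number"},"minItems":7,"maxItems":7},"minItems":1,"maxItems":8},"minItems":1,"maxItems":1},"only":{"type":"string"},"quiet":{"type":"boolean"},"lines":{"type":"string"}},"required":["deltas"],"additionalProperties":false}. deltas is a list that holds a single list of rows (three levels of brackets), with 1 to 8 rows, each of 7 numbers: the opening from 0.0 (shut) to 1.0 (fully open), then dx, dy, dz in units of 25 mm, then a rotation vector rx, ry, rz in units of 2 degrees; each row is the pose to reach, as a shift and turn from the pose commanded when the call began, along the tool's axes at that moment; what a row does not reach only later rows make up. A row lasts 1/10 s, in which the tool goes at most 0.05 m and 8.59 degrees, less where a joint would pass 70% of its speed; a pose out of reach is approached as far as the arm can. The fingers move at their own pace and stop on an object; the grip force is fixed at half the most. Time passes only in rows, so rows that do not move let the fingers close. The tool returns the time, the measured TCP pose, the force, the opening and the grip force at its end. only (a regular expression) keeps the lines of the reply that match it, lines (a string "A,B") keeps lines A to B, and quiet returns only ok. Input that does not fit is refused with a message, and nothing moves.
- sensors.sense(): the state, without advancing time (a new reading comes with each control period).
- eyes.capture(name): name is "side" or "top"; returns a dict with "pixels" (420x560x3 uint8, red, green, blue), "z_map" (420x560 float32, m along the optical axis (not along the pixel's ray), 0 where there is no reading), "K" (3x3 intrinsics, pixels), "world_from_camera" (4x4, takes a point from camera to world coordinates). Camera axes: x right, y up, looking along -z (the intrinsics and any distortion apply to the point x, -y, -z); pixel columns grow to the right and rows downward; lengths in m; the calibration is good to about 2 mm. A picture is of the moment at which its call begins.
- workorder.finish_job(): hands the job in; it is judged then, once.
The state is a dict: "time_s": time; "joints": joint angles; "joint_velocities": joint speeds; "effort": joint torques, N m; "tcp_pos": TCP position; "ee_rot": TCP orientation; "wrist_force": force on the tool from outside, world axes, zero at the start; "moment": the same for the moment, N m; "gripper_width": opening from 0.0 (shut) to 1.0 (fully open); "gripper_force": force on a finger pad.
Only numpy, scipy, OpenCV 4.12 (cv2) and the standard library are available. Lean on these libraries where they do the work, as an engineer would, in place of code of your own. Each camera call takes 0.05 s, during which the arm holds its last target. There are 200 camera calls.

## Working session

There is one attempt and no reset: what is moved stays moved. The work goes in short steps, Python scripts to look and compute and a tool call to move; the robot and the scene stay as the last step left them, time stands still between calls to the robot, and variables do not carry over. Pictures are saved under pics/ and viewed, at most 10 in all, crops included, and the job is handed in when it is done.

```bash
ls; mkdir -p pics
```

Create h.py:
```python
import numpy as np,cv2
from station import sensors,eyes,workorder
def cap(n,f=None):
    c=eyes.capture(n)
    if f: cv2.imwrite('pics/'+f,cv2.cvtColor(c['pixels'],cv2.COLOR_RGB2BGR)); 
    np.savez('/tmp/%s.npz'%n,**c); return c
def cloud(c):
    z=c['z_map'];K=c['K'];h,w=z.shape
    u,v=np.meshgrid(np.arange(w),np.arange(h))
    p=np.stack([(u-K[0,2])/K[0,0]*z,-(v-K[1,2])/K[1,1]*z,-z],-1)
    T=c['world_from_camera'];P=p@T[:3,:3].T+T[:3,3]
    P[z==0]=np.nan
    return P
```

Run:
```python
from h import *
for n in('side','top'):
    c=cap(n,n+'0.png');print(c.keys(),c['K'],c['world_from_camera'].round(3))
s=sensors.sense();print(s)
```

```text
pics
dict_keys(['pixels', 'z_map', 'K', 'world_from_camera']) [[481.99496012   0.         282.57299782]
 [  0.         481.99496012 205.18171898]
 [  0.           0.           1.        ]] [[-0.837  0.404 -0.368  0.215]
 [-0.547 -0.614  0.569  0.587]
 [ 0.004  0.678  0.735  0.927]
 [ 0.     0.     0.     1.   ]]
dict_keys(['pixels', 'z_map', 'K', 'world_from_camera']) [[490.89119441   0.         274.00508475]
 [  0.         490.89119441 201.02794867]
 [  0.           0.           1.        ]] [[ 0.005  0.993 -0.119  0.507]
 [-1.     0.005 -0.007 -0.014]
 [-0.006  0.119  0.993  1.24 ]
 [ 0.     0.     0.     1.   ]]
{'time_s': 0.1, 'joints': array([ 8.64358972e+01,  2.20863222e+01,  3.87039855e-01, -2.53180229e-02,
       -6.84106883e+01, -1.48173848e+01]), 'joint_velocities': array([ 0.07680866, -0.19964847,  0.1604436 ,  0.17883362,  0.03588293,
        0.02137327]), 'effort': array([-9.75690964e-04, -3.91693103e+01,  1.87933874e+01,  4.23191249e+00,
        1.34577855e-02, -7.36055995e-05]), 'tcp_pos': array([0.19689437, 0.59260609, 0.22156545]), 'ee_rot': array([[ 9.48926565e-01, -3.15496583e-01, -5.29402482e-04],
       [-3.15497013e-01, -9.48924688e-01, -1.89005901e-03],
       [ 9.39440729e-05,  1.96055210e-03, -9.99998074e-01]]), 'wrist_force': array([-0.14093782,  0.01009114, -0.2074725 ]), 'moment': array([-0.02095565, -0.03000894,  0.01058709]), 'gripper_force': 0.0, 'gripper_width': 0.9992629487555033}
```

View pics/side0.png

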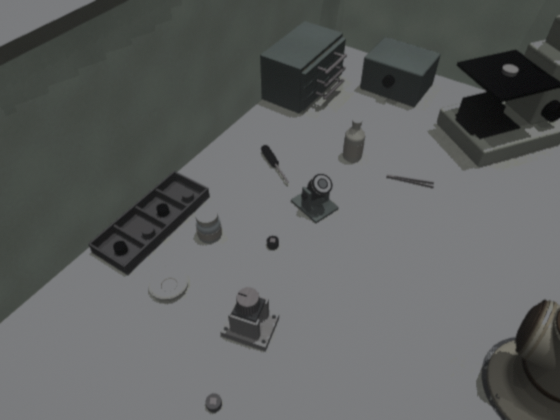

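View pics/top0.png

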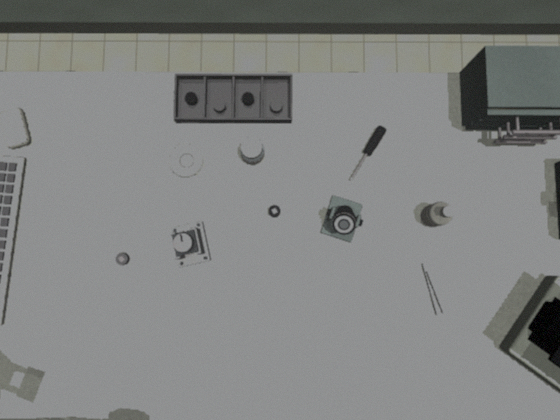

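The side view shows the chuck top at about (248,298) over the stand (250,325), mount_a at (273,242) and the lens at (321,184). In the top view the chuck is at (184,243), the lens at (344,222) and its base around (342,218).

Run:
```python
from h import *
for n,wc,wl in(('top',(184,243),(342,220)),('side',(248,310),(317,197))):
    c=dict(np.load('/tmp/%s.npz'%n));P=cloud(c)
    for (u,v),nm in((wc,'chuck'),(wl,'cam')):
        Q=P[v-35:v+35,u-35:u+35].reshape(-1,3);Q=Q[~np.isnan(Q[:,0])]
        print(n,nm,'table z',np.median(Q[:,2]).round(4),'zmax',Q[:,2].max().round(4), np.histogram(Q[:,2],np.arange(-.01,.15,.01))[0])
        if nm=='chuck':
            for zc in(.122,.083,.02):
                B=Q[abs(Q[:,2]-zc)<.004]
                print(zc,len(B),B.mean(0).round(4),cv2.minAreaRect(B[:,:2].astype(np.float32)),cv2.minEnclosingCircle(B[:,:2].astype(np.float32)))
        else:
            B=Q[(Q[:,2]>.005)&(Q[:,2]<.025)];print('base',len(B),cv2.minAreaRect(B[:,:2].astype(np.float32)))
            B=Q[Q[:,2]>.07];print('head',len(B),B.mean(0).round(4),B.min(0).round(4),B.max(0).round(4))
            B=Q[abs(Q[:,2]-.097)<.018];X=B-np.median(B,0);print(np.linalg.svd(X-X.mean(0),full_matrices=False)[2][2],B.mean(0))
    im=cv2.cvtColor(c['pixels'],cv2.COLOR_RGB2BGR)
    a=[cv2.resize(im[v-32:v+32,u-32:u+32],(400,400),interpolation=cv2.INTER_CUBIC) for u,v in(wc,wl)]
    cv2.imwrite('/tmp/%s.png'%n,np.hstack(a))
cv2.imwrite('pics/crops.png',cv2.convertScaleAbs(cv2.resize(np.vstack([cv2.imread('/tmp/top.png'),cv2.imread('/tmp/side.png')]),(600,600)),alpha=1.6))
```

```text
top chuck table z 0.0012 zmax 0.1271 [1789 1721  319  297   22   19   21   20   59  238   46   12   89  219
    0]
0.122 284 [0.5443 0.2009 0.1217] ((0.5448171496391296, 0.2009262889623642), (0.04404430836439133, 0.04159030318260193), 44.58899688720703) ((0.5448580980300903, 0.20090509951114655), 0.02250516787171364)
0.083 177 [0.5439 0.1955 0.0836] ((0.544820249080658, 0.20138028264045715), (0.06187492609024048, 0.06333459913730621), 13.448994636535645) ((0.5440826416015625, 0.20143839716911316), 0.043602243065834045)
0.02 549 [0.5419 0.1949 0.0199] ((0.5448154211044312, 0.2016746550798416), (0.09984027594327927, 0.08084261417388916), 13.403361320495605) ((0.5454127192497253, 0.2008887082338333), 0.06309542804956436)
top cam table z 0.0007 zmax 0.1128 [2034 1916  235    2    2   20   27   42   83  137  206  169   11    0
    0]
base 648 ((0.608711838722229, -0.17451220750808716), (0.16138476133346558, 0.17461717128753662), 3.4575250148773193)
head 606 [ 0.5985 -0.171   0.0933] [ 0.5679 -0.2139  0.0701] [ 0.6327 -0.135   0.1128]
[-0.12240956  0.05280477  0.99107394] [ 0.59683853 -0.1
[... 445 characters left out ...]
560200452804565), 13.76793098449707) ((0.5435274839401245, 0.2026684284210205), 0.04324622079730034)
0.02 679 [0.5283 0.2088 0.0196] ((0.5443300604820251, 0.20244695246219635), (0.10085836052894592, 0.08240270614624023), 13.299735069274902) ((0.5444463491439819, 0.20296236872673035), 0.06342273950576782)
side cam table z 0.0002 zmax 0.1113 [2314 1643  250   36   44   22   31   57   75  117  167  123    5    0
    0]
base 645 ((0.6181495189666748, -0.22303251922130585), (0.17274774610996246, 0.18740300834178925), 54.154022216796875)
head 487 [ 0.5956 -0.1617  0.0922] [ 0.5665 -0.1957  0.0702] [ 0.6322 -0.1354  0.1113]
[ 0.27683966 -0.34270029 -0.89772842] [ 0.59346224 -0.16408127  0.09473437]
```

View pics/crops.png

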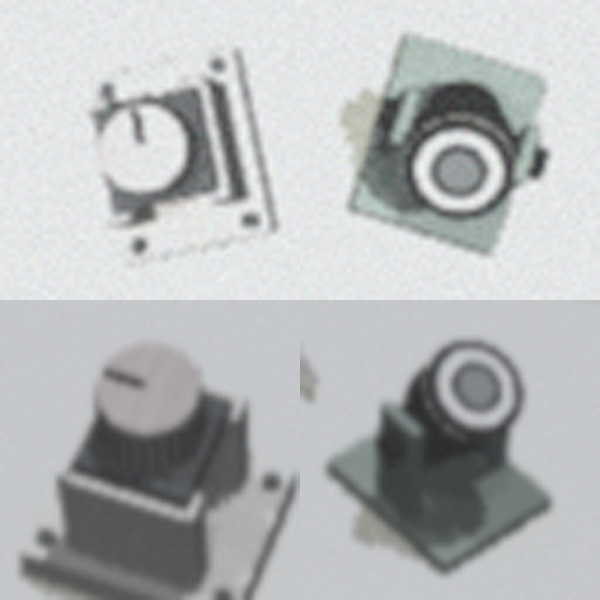

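The crops show the lens centre at about (343.9,224.7) in the top view and (322.5,183.3) in the side view. The sleeve's line points along the stand's +x, so the turn is near 0.

Run:
```python
from h import *
def ray(c,u,v):
    K=c['K'];T=c['world_from_camera'];d=T[:3,:3]@np.array([(u-K[0,2])/K[0,0],-(v-K[1,2])/K[1,1],-1]);return T[:3,3],d/np.linalg.norm(d)
def tri(pa,pb):
    A=[];b=[]
    for c,(u,v) in pa,pb:
        o,d=ray(c,u,v);M=np.eye(3)-np.outer(d,d);A.append(M);b.append(M@o)
    x=np.linalg.solve(sum(A),sum(b));return x,[np.linalg.norm(A[i]@x-b[i]) for i in(0,1)]
C={n:dict(np.load('/tmp/%s.npz'%n)) for n in('top','side')}
L,e=tri((C['top'],(343.5,224.3)),(C['side'],(322.1,182.9)));print('lens',L,e)
for n,(u,v) in(('top',(342,220)),('side',(317,197))):
    c=C[n];P=cloud(c);s=(slice(v-35,v+35),slice(u-35,u+35));px=c['pixels'][s].astype(int);Q=P[s]
    g=(px[...,1]-px[...,0]>8)&(Q[...,2]>.003)&(Q[...,2]<.03)&(np.linalg.norm(Q[...,:2]-[.61,-.17],axis=-1)<.075)
    print(n,g.sum(),np.median(Q[g][:,2]),cv2.minAreaRect(Q[g][:,:2].astype(np.float32)))
    w=(px.min(-1)>px.max()*.0)&(np.linalg.norm(Q-L,axis=-1)<.021)&(abs(Q[...,2]-.097)<.014)
    B=Q[w];B=B[~np.isnan(B[:,0])];m=np.median(B,0)
    nrm=np.linalg.svd(B-B.mean(0),full_matrices=False)[2][2];print('lens plane',len(B),B.mean(0),nrm*np.sign(nrm[2]))
```

```text
lens [ 0.58956404 -0.16824176  0.09983216] [np.float64(0.0003358669536107876), np.float64(0.0003358669536106727)]
top 211 0.009527003546559776 ((0.612275242805481, -0.17506061494350433), (0.07586666941642761, 0.09642662107944489), 71.99688720703125)
lens plane 235 [ 0.59078378 -0.16845147  0.09805202] [-0.46782168  0.1617131   0.86890261]
side 0 nan ((0.0, 0.0), (0.0, 0.0), 0.0)
lens plane 196 [ 0.59057556 -0.16768087  0.09792542] [-0.45479159  0.1321978   0.88073171]
  return _methods._mean(a, axis=axis, dtype=dtype,
  ret = ret.dtype.type(ret / rcount)
```

Run:
```python
from h import *
s=sensors.sense();R=s['ee_rot']
print(R.T@(np.array([.5445,.202,.14])-s['tcp_pos']))
```

```text
[0.45307961 0.26082747 0.08211954]
```

Careful with the scale: shifts go in units of 25 mm and turns go in units of 2 degrees. That gives: 0.453 m is 18.12, 0.261 m is 10.44.

send_path([
  [[1,18.12,10.44,2.4,0,0,0],[1,18.12,10.44,2.4,0,0,0],[1,18.12,10.44,2.4,0,0,0],[1,18.12,10.44,2.4,0,0,0],[1,18.12,10.44,2.4,0,0,0],[1,18.12,10.44,2.4,0,0,0],[1,18.12,10.44,2.4,0,0,0],[1,18.12,10.44,2.4,0,0,0]],
])

```text
time_s: 0.9
tcp_pos: [0.462, 0.2944, 0.1765]
ee_rot: [[0.949, -0.315, -0.0], [-0.315, -0.949, -0.0], [-0.0, 0.0, -1.0]]
wrist_force: [0.3, 0.9, 1.0]
gripper_width: 1.003
gripper_force: 0.0
```

Run:
```python
from h import *
s=sensors.sense();print(s['joints'].round(1));print(s['ee_rot'].T@(np.array([.5445,.202,.15])-s['tcp_pos']))
```

```text
[ 49.5  16.8 -14.4  -0.  -58.8  22.2]
[0.10738558 0.06173501 0.02653623]
```

Converted, 0.1 m is 4, 0.06 m is 2.4.

send_path([
  [[1,4,2.4,0.8,0,0,0],[1,4,2.4,0.8,0,0,0],[1,4,2.4,0.8,0,0,0],[1,4,2.4,0.8,0,0,0],[1,4,2.4,0.8,0,0,0],[1,4,2.4,0.8,0,0,0]],
])

```text
time_s: 1.5
tcp_pos: [0.5368, 0.2086, 0.1571]
ee_rot: [[0.949, -0.314, 0.0], [-0.314, -0.949, 0.0], [-0.0, -0.0, -1.0]]
wrist_force: [0.7, -1.0, -0.3]
gripper_width: 1.004
gripper_force: 0.0
```

Run:
```python
from h import *
s=sensors.sense();print(s['joints'].round(1));print(s['ee_rot'].T@(np.array([.5445,.202,.092])-s['tcp_pos']))
```

```text
[ 37.3  20.4 -12.   -0.  -57.5  34.3]
[0.00941728 0.00380834 0.06507168]
```

send_path([
  [[1,0.36,0.16,0.8,0,0,0],[1,0.36,0.16,2,0,0,0],[1,0.36,0.16,2.6,0,0,0],[1,0.36,0.16,2.6,0,0,0],[1,0.36,0.16,2.6,0,0,0]],
])

```text
time_s: 2.0
tcp_pos: [0.5445, 0.2023, 0.0927]
ee_rot: [[0.95, -0.313, 0.001], [-0.313, -0.95, 0.0], [0.001, -0.0, -1.0]]
wrist_force: [0.7, 0.3, 0.0]
gripper_width: 0.996
gripper_force: 0.0
```

Run:
```python
from h import *
s=sensors.sense();print(s['ee_rot'].T@(np.array([.5445,.202,.092])-s['tcp_pos']))
```

```text
[5.28632917e-05 2.57048763e-04 6.50185306e-04]
```

Close and check.

send_path([
  [[0,0,0,0,0,0,0],[0,0,0,0,0,0,0],[0,0,0,0,0,0,0],[0,0,0,0,0,0,0],[0,0,0,0,0,0,0],[0,0,0,0,0,0,0],[0,0,0,0,0,0,0],[0,0,0,0,0,0,0]],
])

```text
time_s: 2.8
tcp_pos: [0.5448, 0.2013, 0.092]
ee_rot: [[0.949, -0.315, 0.001], [-0.315, -0.949, 0.0], [0.0, -0.0, -1.0]]
wrist_force: [0.6, 0.2, -0.0]
gripper_width: 0.496
gripper_force: 30.0
```

Converted, 6 degrees is 3.

send_path([
  [[0,0,0,0,0,0,3],[0,0,0,0,0,0,6],[0,0,0,0,0,0,9],[0,0,0,0,0,0,12],[0,0,0,0,0,0,15],[0,0,0,0,0,0,18],[0,0,0,0,0,0,21],[0,0,0,0,0,0,24]],
])

```text
time_s: 3.6
tcp_pos: [0.5458, 0.2025, 0.0921]
ee_rot: [[0.398, -0.917, 0.003], [-0.917, -0.398, 0.002], [-0.001, -0.004, -1.0]]
wrist_force: [1.8, 2.2, -0.9]
gripper_width: 0.496
gripper_force: 30.0
```

```bash
python3 -c "
from h import *
s=sensors.sense();print(s['moment'].round(2),s['joints'].round(1))"
```

```text
[ 0.93 -0.64  0.33] [ 36.3  24.9 -15.6   0.  -49.2 -12.8]
```

Converted, 8 degrees is 4.

send_path([
  [[0,0,0,0,0,0,2],[0,0,0,0,0,0,4],[0,0,0,0,0,0,6],[0,0,0,0,0,0,8],[0,0,0,0,0,0,8],[0,0,0,0,0,0,8]],
])

```text
time_s: 4.2
tcp_pos: [0.546, 0.2025, 0.0923]
ee_rot: [[0.134, -0.991, 0.004], [-0.991, -0.134, 0.003], [-0.002, -0.004, -1.0]]
wrist_force: [4.3, 4.3, -2.5]
gripper_width: 0.495
gripper_force: 30.0
```

```bash
python3 -c "
from h import *
s=sensors.sense();print(s['moment'].round(2),s['joints'].round(1))"
```

```text
[ 1.24 -1.22  0.15] [ 36.3  24.9 -15.6   0.  -49.2 -28.6]
```

Converted, 9 degrees is 4.5.

send_path([
  [[0,0,0,0,0,0,1.5],[0,0,0,0,0,0,3],[0,0,0,0,0,0,4.5]],
])

```text
time_s: 4.5
tcp_pos: [0.5462, 0.2025, 0.0923]
ee_rot: [[-0.022, -1.0, 0.004], [-1.0, 0.022, 0.002], [-0.002, -0.004, -1.0]]
wrist_force: [4.6, 4.2, -3.5]
gripper_width: 0.496
gripper_force: 30.0
```

```bash
python3 -c "
from h import *
s=sensors.sense();print(s['moment'].round(2),s['joints'].round(1))"
```

```text
[ 1.23 -1.48  0.59] [ 36.3  24.9 -15.6   0.  -49.2 -37.6]
```

send_path([
  [[0,0,0,0,0,0,0],[0,0,0,0,0,0,0]],
])

```text
time_s: 4.7
tcp_pos: [0.5462, 0.2025, 0.0923]
ee_rot: [[-0.021, -1.0, 0.004], [-1.0, 0.021, 0.003], [-0.003, -0.004, -1.0]]
wrist_force: [4.6, 3.7, -4.1]
gripper_width: 0.495
gripper_force: 30.0
```

Run:
```python
from h import *
s=sensors.sense();print(s['moment'].round(2))
a=[]
for n,(u,v) in(('top',(184,243)),('side',(248,310))):
    c=cap(n);im=cv2.cvtColor(c['pixels'],cv2.COLOR_RGB2BGR);a.append(cv2.resize(im[v-45:v+45,u-45:u+45],(400,400),interpolation=cv2.INTER_CUBIC))
cv2.imwrite('pics/turn.png',cv2.convertScaleAbs(np.hstack(a),alpha=1.6))
```

```text
[ 1.21 -1.41  0.29]
```

View pics/turn.png

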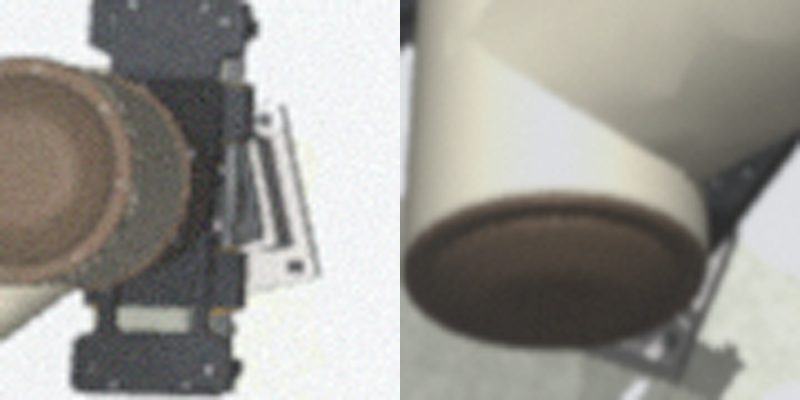

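The arm hides the sleeve in both views. The turning torque did rise to 0.59 N m after 73°, so the jaws are squeezing the pin. I'll lift.

Converted, -0.16 m is -6.4, -0.13 m is -5.2.

send_path([
  [[0,0,0,-0.2,0,0,0],[0,0,0,-0.6,0,0,0],[0,0,0,-1.2,0,0,0],[0,0,0,-2,0,0,0],[0,0,0,-3,0,0,0],[0,0,0,-4,0,0,0],[0,0,0,-5.2,0,0,0],[0,0,0,-6.4,0,0,0]],
])

```text
time_s: 5.6
tcp_pos: [0.5422, 0.1997, 0.2513]
ee_rot: [[-0.024, -1.0, -0.006], [-1.0, 0.024, -0.003], [0.003, 0.006, -1.0]]
wrist_force: [-0.1, 0.5, -4.2]
gripper_width: 0.496
gripper_force: 30.0
```

send_path([
  [[0,0,0,-0.4,0,0,0],[0,0,0,-0.4,0,0,0],[0,0,0,-0.4,0,0,0]],
])

```text
time_s: 5.9
tcp_pos: [0.543, 0.2005, 0.2596]
ee_rot: [[-0.025, -1.0, -0.005], [-1.0, 0.025, -0.002], [0.002, 0.005, -1.0]]
wrist_force: [-0.2, 0.4, -4.3]
gripper_width: 0.498
gripper_force: 30.0Traceback (most recent call last):
```

Create plan.py:
```python
from h import *
from scipy.spatial.transform import Rotation as Ro
a=np.array([-.4755,.1545,.866]);a/=np.linalg.norm(a);F=np.array([.5903,-.168,.0972])+.08*a
def go(up=0,off=None,pz=None):
    s=sensors.sense();R=s['ee_rot'];p=s['tcp_pos']
    z=R[:,2] if pz is None else -pz   # current pin direction (downward)
    tip=p+(.0843*R[:,2] if off is None else off)
    ax=np.cross(z,-a);n=np.linalg.norm(ax);rv=ax/max(n,1e-9)*np.arctan2(n,z@-a)
    D=Ro.from_rotvec(rv).as_matrix()
    T=F+up*a-D@(tip-p)
    print('t',s['time_s'],'shift',(R.T@(T-p)).round(4),'rot',np.degrees(R.T@rv).round(2),'tip err',(tip-F).round(4),'joints',s['joints'].round(1),'F',s['wrist_force'].round(1),'mom',s['moment'].round(2),s['gripper_width'].round(3))
```

Run:
```python
from plan import *
go(.06)
a=[]
for n,(u,v) in(('top',(200,243)),('side',(248,250))):
    c=cap(n);im=cv2.cvtColor(c['pixels'],cv2.COLOR_RGB2BGR);a.append(cv2.resize(im[v-80:v+80,u-80:u+80],(400,400),interpolation=cv2.INTER_CUBIC))
cv2.imwrite('pics/lift.png',cv2.convertScaleAbs(np.hstack(a),alpha=1.6))
```

```text
  File "<stdin>", line 2, in <module>
  File "plan.py", line 11, in go
    print('t',s['time_s'],'shift',(R.T@(T-p)).round(4),'rot',np.degrees(R.T@rv).round(2),'tip err',(tip-F).round(4),'joints',s['joints'].round(1),'F',s['wrist_force'].round(1),'mom',s['moment'].round(2),s['gripper_width'].round(3))
                                                                                                                                                                                                           ^^^^^^^^^^^^^^^^^^^^^^^^
AttributeError: 'float' object has no attribute 'round'
```

```bash
sed -i "s/,s\['gripper_width'\].round(3)//" plan.py
```

Run:
```python
from plan import *
go(.06)
a=[]
for n,(u,v) in(('top',(200,243)),('side',(248,250))):
    c=cap(n);im=cv2.cvtColor(c['pixels'],cv2.COLOR_RGB2BGR);a.append(cv2.resize(im[v-80:v+80,u-80:u+80],(400,400),interpolation=cv2.INTER_CUBIC))
cv2.imwrite('pics/lift.png',cv2.convertScaleAbs(np.hstack(a),alpha=1.6))
```

```text
t 5.9 shift [ 0.3352  0.0513 -0.031 ] rot [29.02  8.48  0.  ] tip err [-0.0097  0.356   0.0088] joints [ 36.2  16.3  -2.5  -0.1 -71.4 -37.6] F [-0.2  0.4 -4.3] mom [ 0.05  0.   -0.05]
```

View pics/lift.png

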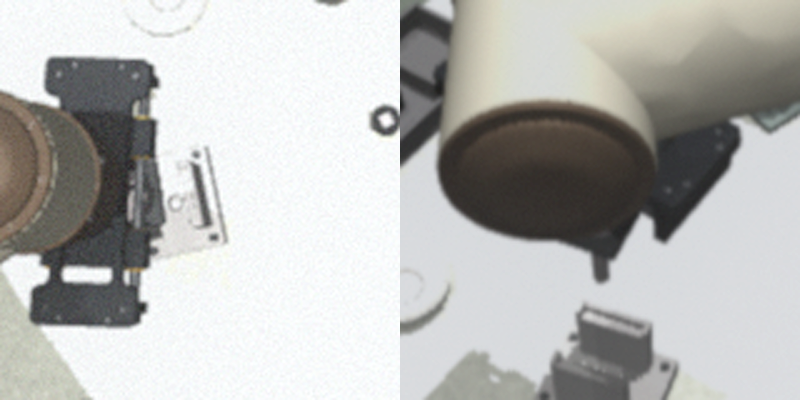

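The pin is held: it hangs below the chuck at about (600,265) in the crop, and the stand is empty. Next I'll go to the standoff 60 mm above focus.

Converted, 0.19 m is 7.6, 0.06 m is 2.4, 29 degrees is 14.5.

send_path([
  [[0,0.8,0.12,-0.4,0,0,0],[0,2.4,0.4,-1.2,2,0.6,0],[0,4,0.6,-1.24,4,1.2,0],[0,5.8,0.8,-1.24,6,1.8,0],[0,7.6,1.12,-1.24,8.5,2.5,0],[0,9.4,1.44,-1.24,10.5,3.1,0],[0,11.2,1.76,-1.24,12.5,3.7,0],[0,12.8,2,-1.24,14.5,4.25,0]],
])

```text
time_s: 6.8
tcp_pos: [0.4842, -0.1198, 0.2921]
ee_rot: [[-0.061, -0.876, 0.479], [-0.988, -0.016, -0.155], [0.143, -0.483, -0.864]]
wrist_force: [0.9, -0.5, -3.7]
gripper_width: 0.501
gripper_force: 30.0
```

send_path([
  [[0,0,0,0,0,0,0],[0,0,0,0,0,0,0],[0,0,0,0,0,0,0]],
])

```text
time_s: 7.1
tcp_pos: [0.487, -0.1175, 0.2932]
ee_rot: [[-0.06, -0.875, 0.479], [-0.988, -0.016, -0.153], [0.142, -0.483, -0.864]]
wrist_force: [0.2, -0.1, -3.9]
gripper_width: 0.497
gripper_force: 30.0
```

```bash
python3 - <<'E'
from plan import *
go(.06)
E
```

```text
t 7.1 shift [0.0156 0.0041 0.0023] rot [-0.25  0.06 -0.  ] tip err [-0.0248  0.0252  0.0539] joints [ 12.5  -8.1 -40.   26.7 -34.3 -33. ] F [ 0.2 -0.1 -3.9] mom [0.6  1.53 0.04]
```

send_path([
  [[0,0.624,0.16,0.4,0,0,0],[0,0.624,0.16,1.2,0,0,0],[0,0.624,0.16,1.6,0,0,0],[0,0.624,0.16,1.6,0,0,0],[0,0.624,0.16,1.6,0,0,0]],
])

```text
time_s: 7.6
tcp_pos: [0.5023, -0.1384, 0.2588]
ee_rot: [[-0.059, -0.876, 0.479], [-0.988, -0.017, -0.153], [0.142, -0.483, -0.864]]
wrist_force: [0.8, -0.5, -3.9]
gripper_width: 0.497
gripper_force: 30.0
```

Run:
```python
from plan import *
go(0)
s=sensors.sense();t=s['tcp_pos']+.0843*s['ee_rot'][:,2]
A=[]
for n in('top','side'):
    c=cap(n);T=np.linalg.inv(c['world_from_camera']);q=T[:3,:3]@t+T[:3,3];K=c['K']
    u=K[0,0]*q[0]/-q[2]+K[0,2];v=K[1,1]*q[1]/q[2]+K[1,2];u0,v0=int(u)-50,int(v)-50;print(n,u,v,u0,v0)
    im=cv2.cvtColor(c['pixels'],cv2.COLOR_RGB2BGR);A.append(cv2.resize(im[v0:v0+100,u0:u0+100],(400,400),interpolation=cv2.INTER_CUBIC))
cv2.imwrite('pics/foc.png',cv2.convertScaleAbs(np.hstack(A),alpha=1.6))
```

```text
t 7.6 shift [0.0008 0.0007 0.022 ] rot [-0.23  0.09 -0.  ] tip err [-0.0096  0.0043  0.0194] joints [  8.   -4.  -42.2  28.6 -27.1 -32.1] F [ 0.8 -0.5 -3.9] mom [0.58 1.55 0.06]
top 341.3191998835922 243.39772935087979 291 193
side 338.7144291842379 168.15860454411543 288 118
```

View pics/foc.png

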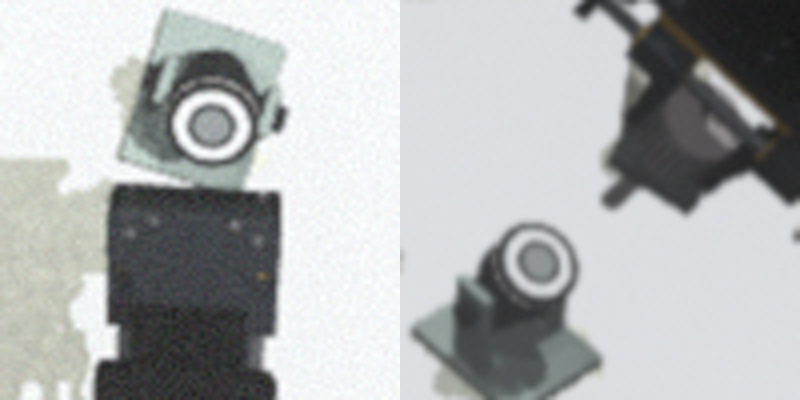

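The side view shows the pin tip at about (340,168.5), against a prediction of (338.7,168.2), and the lens lies on the pin's line. I'll do the last 22 mm and check the depth.

Converted, 0.021 m is 0.84, 0.016 m is 0.64.

send_path([
  [[0,0.032,0.028,0.32,0,0,0],[0,0.032,0.028,0.64,0,0,0],[0,0.032,0.028,0.84,0,0,0],[0,0.032,0.028,0.84,0,0,0],[0,0.032,0.028,0.84,0,0,0],[0,0.032,0.028,0.84,0,0,0],[0,0.032,0.028,0.84,0,0,0],[0,0.032,0.028,0.84,0,0,0]],
])

```text
time_s: 8.5
tcp_pos: [0.511, -0.1431, 0.2406]
ee_rot: [[-0.061, -0.875, 0.48], [-0.988, -0.016, -0.153], [0.141, -0.483, -0.864]]
wrist_force: [-1.3, 0.5, -3.6]
gripper_width: 0.502
gripper_force: 30.0
```

Run:
```python
from plan import *
go(0)
c=cap('side');P=cloud(c).reshape(-1,3);d=P-F;h=d@a;r=np.linalg.norm(d-np.outer(h,a),axis=1)
m=(r<.02)&(h>-.03)&(h<.04)
# pin surface points: heights along axis and offset from axis
print(m.sum(),'h range',np.sort(h[m])[:5].round(4))
for lo in(-.02,-.01,0,.01,.02,.03):
    k=m&(h>=lo)&(h<lo+.01)
    if k.sum(): print(lo,k.sum(),(d-np.outer(h,a))[k].mean(0).round(4), r[k].mean().round(4))
v=c['world_from_camera'][:3,3]-F;v-=(v@a)*a;print('expected offset',(v/np.linalg.norm(v)*.005).round(4))
u0,v0=290,125;im=cv2.cvtColor(c['pixels'],cv2.COLOR_RGB2BGR)
cv2.imwrite('pics/fin.png',cv2.convertScaleAbs(cv2.resize(im[v0:v0+100,u0:u0+100],(500,500),interpolation=cv2.INTER_CUBIC),alpha=1.6))
```

```text
t 8.5 shift [-0.0007 -0.0005  0.0014] rot [-0.28  0.08 -0.  ] tip err [-0.0008 -0.0004  0.0013] joints [  6.4  -1.9 -43.9  31.6 -23.1 -34.3] F [-1.3  0.5 -3.6] mom [ 0.61  1.57 -0.03]
45 h range [0.0013 0.0035 0.0048 0.0053 0.0062]
0 10 [-0.0003  0.0016 -0.0004] 0.0038
0.01 12 [-0.0021  0.0026 -0.0016] 0.0051
0.02 15 [-0.0008  0.0026 -0.0009] 0.0042
0.03 8 [-0.002   0.0033 -0.0017] 0.005
expected offset [ 0.0009  0.0049 -0.0004]
```

View pics/fin.png

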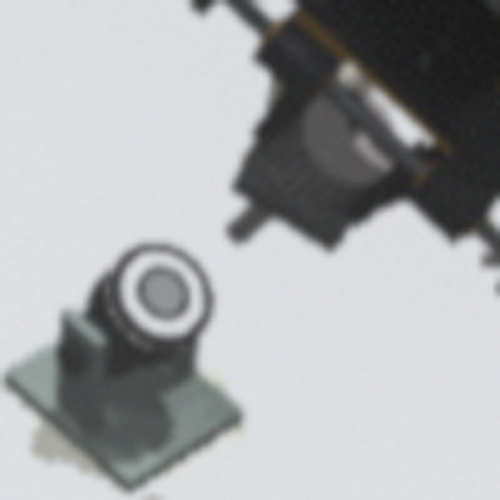

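The pin tip, at about (238,232) in the crop, is within about 3 mm of the focus and lined up with the lens axis. I'll let it settle and hand in.

send_path([
  [[0,0,0,0,0,0,0],[0,0,0,0,0,0,0],[0,0,0,0,0,0,0],[0,0,0,0,0,0,0],[0,0,0,0,0,0,0],[0,0,0,0,0,0,0]],
])

```text
time_s: 9.15
tcp_pos: [0.511, -0.1432, 0.2403]
ee_rot: [[-0.06, -0.875, 0.479], [-0.988, -0.016, -0.153], [0.142, -0.483, -0.864]]
wrist_force: [0.8, -0.6, -3.0]
gripper_width: 0.499
gripper_force: 30.0
```

Run:
```python
from plan import *
go(0);print(sensors.sense()['joint_velocities'].round(2));print(workorder.finish_job())
```

```text
t 9.15 shift [-0.0007 -0.0007  0.0012] rot [-0.25  0.07  0.  ] tip err [-0.0009 -0.0004  0.001 ] joints [  6.4  -1.9 -43.9  31.6 -23.1 -34.3] F [ 0.8 -0.6 -3. ] mom [0.59 1.49 0.  ]
[ 0.05  0.02 -0.01  0.15  0.09 -0.02]
the job is handed in; nothing more can be done
None
```

I clamped the pin in the stand, lifted chuck and pin out, and handed the job in at 9.15 s with the pin's end within about 3 mm of the focus and along the lens axis; the hand-in gave no verdict, and clamp force could only be inferred from the rising turning torque and the pin not drooping.

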